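# Put the strainer back in the denture case

### The job

Press the denture case's sprung hook catch down between its two guards so that the clear lid springs up, and leave the lid up to air. Then put the strainer back into the sloping well, turned so that the notch in its rim goes over the key and it sits fully home, flat on its seat, and let it go. Leave the other things on the bench where they are.

Things in the scene. Friction and masses are not known exactly. Their poses are not given: they have to be found in the camera images.
- case: White wedge-shaped denture case held to the bench by suction feet, 124 long (x), 140 wide, 48 high at its low front (-x) and 104 at its back; its domed clear lid adds 40. It stands left or right of the bench's middle. Origin on the bench under the well; x points from the catch to the hinge, z up.
- tub: Sloping top of the case, tilted 24 degrees (0.42 rad): z is the well's axis and leans to the front, x points uphill to the hinge, y level to the left. Origin: well centre, on the plane of the ring-shaped seat. The seat (inner diameter 86) lies 8 below the deck in a round recess of diameter 103; the well goes 38 below the seat.
- key (a point): Middle of the top of the key, a rib on the seat at the tub's +y side, 42 to 51 from the axis, 8 high (up to the deck), 8 wide at its foot and tapering to 4 at its top. Foot and notch have 2 of play each side: the strainer's x must lie within about 2.5 degrees of the tub's +y. Otherwise the rim rides on the key and the strainer stands askew, about 4 too high at its middle.
- lid (a joint): Angle (rad) of the clear plastic lid about its hinge at the back of the deck (tub x = 66, z = 9): 0 shut, stop at 2.1. The lid, 130 by 132 and 40 high, is sprung: freed, it swings up by itself in about 1 s and stays up, just past upright; its front edge rises and moves away to the back.
- lid_edge (a point): Top of the lid's front edge, in the middle; with the lid shut 64 in front of the well's axis and 49 above the seat (tub x = -64, z = 49).
- catch (a joint): Angle (rad) of the steel hook catch at the case's front: 0 at rest with its barb over the lid's keeper, stop at 0.42. It grows as the thumb plate is pressed down; the lid comes free at about 0.2 to 0.25 (5 to 6 mm down). Sprung: about 4 N frees the lid, 6 N at the stop.
- thumb_plate (a point): Middle of the top of the catch's thumb plate, 26 (x) by 32 (y), parallel to the deck (tub x = -94, z = 10). Guards on both sides, 9 higher than the plate, leave a gap 41 wide, open to the front. Behind the plate's middle are the barb's upright (at 13, 11 above the plate) and the lid's front wall (at 30). Press with closed fingers along the tub's -z, 7 to 9 mm.
- strainer: White perforated cup with a flat rim and fixed bail, loose, about 90 g, upright on the bench at the start on the other side from the case. Origin: centre of its underside, z up its axis, x to the one notch in its rim. Cup diameter 79; rim diameter 96, from 32 to 36 above the origin. Seated: rim's underside on the seat, x along the tub's +y, y downhill. Drain slots on the +y side.
- bail (a point): Middle of the bail's strap, 66 above the strainer's origin. The bail is an arch along the strainer's y: strap 12 wide (x), 10 high, 90 long, top 71 above the origin, open below; legs 12 wide at y = +-42. Grip the strap here across its 12 (fingers closing along the strainer's x).
- rim (a point): Centre of the rim's underside; within 4 of the tub's origin when the strainer is fully home.
- notch (a point): Middle of the rim's notch, 12 wide and cut through to the cup wall; the point is 44 from the axis at the rim's upper face.
- cup: Bystander: ochre ceramic cup, 76 across, 88 high, upright; origin under it.
- foot_scrubber: Bystander: round green silicone foot scrubber, 86 across, 22 high; origin under it.
- denture_brush: Bystander: white denture brush, 185 long, 20 high, lying along its x.
- nail_brush: Bystander: wooden nail brush, 90 by 45, 36 high.
- soap_dish: Bystander: white ceramic dish with a bar of soap, 120 by 85, 30 high. (Along the back of the bench, beyond x = 0.79, stands a glass shelf 125 high with a bottle, a jar and a box.)

How it is judged (in metres and radians):
On the way, in this order (a step that is already met when the one before it is completed fails the run):
1. the hook catch is pressed down (value of joint catch above 0.18 rad), for 0.03 s.
2. the freed lid has sprung up (value of joint lid above 1.7 rad), for 0.2 s.
At the end, for the whole second after the job is handed in: The lid stands up (over 1.7 rad). The strainer is home in the well and at rest: its rim's underside within 2 mm of the seat, centred within 6 mm, flat within 2 degrees, its notch over the key (within 8 degrees). It is released (value of joint lid above 1.7 rad and distance between rim and tub below 0.006 m and z of rim in the frame of tub between -0.002 and 0.002 m and angle between the z axis of strainer and the z axis of tub, either way round below 0.035 rad and y of notch in the frame of tub above 0.038 m and angle between the x axis of strainer and the y axis of tub, either way round below 0.15 rad and linear speed of strainer below 0.01 m/s); the robot touches nothing.
It fails at once if another thing on the bench is moved by more than 30 mm (distance of any of cup, foot_scrubber, denture_brush, nail_brush, soap_dish from where it was at the start of the episode above 0.03 m).
It also fails if it takes over 58 s, if anything falls off the work surface, if the arm or the gripper's body presses on something with over 40 N, if the wrist force passes 120 N, or if a joint passes its speed limit or range.

### The arm

A 6-joint arm with a two-finger parallel gripper is mounted at the origin on the work surface. World frame = base frame: x ahead of the robot, y to its left, z up, the work surface at z = 0. Lengths are in m, angles in degrees, forces in N, time in s.
With the tool pointing down it reaches from about 0.35 to 0.975 m from the base axis. Payload 7.1 kg.
Tool frame: the origin (TCP) lies between the finger pads; the fingertips stand r.tcp_to_tips ahead of it and the grasp point (between the pads) lies 5 mm behind it (r.tcp_to_tips is the distance from the TCP to the fingertips, in m); z points along the fingers, y is the line along which they close (so a half turn about z gives the same grasp; the last joint's range is limited). The gripper opens to 88 mm and grips with 3 to 60 N. Pads are 20 mm wide; open, the fingers measure 115 mm over their backs; the gripper's body (75 mm by 178 mm) begins 61 mm behind the grasp point.
Start: joints at [-76.261, 24.242, 93.386, -0, 62.372, -1.089], TCP at [0.16, -0.604, 0.237] pointing down, gripper open.
Joint ranges: [-172.04, 172.04], [-51.8, 120.97], [4.93, 147.93], [-75.15, 255.16], [6.16, 154.13], [-145.62, 145.62]. Speed limits (degrees/s): [136.94, 136.94, 172.46, 180, 180, 180].

### API

Orientations are given as a 3x3 rotation matrix whose columns are the frame's x, y, z axes.
In Python, from plant import r gives the robot as it stands.
- The arm moves only by the tool inch_along, called as name(argument=value, ...) on one line, values as JSON. Schema: {"type":"object","properties":{"rows":{"type":"object","properties":{"plan":{"type":"array","items":{"type":"array","items":{"type":"number"},"minItems":7,"maxItems":7},"minItems":1,"maxItems":20}},"additionalProperties":false,"required":["plan"]},"grip_force":{"type":"number"},"only":{"type":"string"},"quiet":{"type":"boolean"},"lines":{"type":"string"}},"required":["rows"],"additionalProperties":false}. rows is an object whose key "plan" holds a list of rows, 1 to 20 of them, each of 7 numbers: the finger opening in m, then dx, dy, dz in m, then a rotation vector rx, ry, rz in degrees; each row shifts and turns the commanded pose from where the row before left it, along the tool's axes as they then stand; what a row does not reach is not made up. A row lasts 1/8 s, in which the tool goes at most 0.0625 m and 10.7 degrees, less where a joint would pass 70% of its speed; a pose out of reach is approached as far as the arm can. The fingers move at their own pace and stop on an object; grip_force is the grip in N (left out, the last holds). Time passes only in rows, so rows that do not move let the fingers close. The tool returns the time, the measured TCP pose, the force, the opening and the grip force at its end. only (a regular expression) keeps the lines of the reply that match it, lines (a string "A,B") keeps lines A to B, and quiet returns only ok. Input that does not fit is refused with a message, and nothing moves.
- r.get_state(): the state, without advancing time (a new reading comes with each control period).
- r.snapshot(name): name is "scene" or "top" or "wrist"; returns a dict with "img" (400x640x3 uint8, red, green, blue), "camera_matrix" (3x3 intrinsics, pixels), "camera_from_world" (4x4, takes a point from world to camera coordinates); the wrist camera has in their place "mount" (4x4, takes a point from camera to tool coordinates, whose origin is the TCP and whose axes are the flange's). Camera axes: x right, y down, z forward; pixel columns grow to the right and rows downward; lengths in m; the calibration is good to about 2 mm. A picture is of the moment at which its call begins: read the wrist's pose just before it. There is no depth.
- r.close_job(): hands the job in; it is judged then, once.
The state is a dict: "time": time; "joint_positions": joint angles; "qd": joint speeds; "joint_efforts": joint torques, N m; "position": TCP position; "eef_rot": TCP orientation; "ft_force": force on the tool from outside, world axes, zero at the start; "torque": the same for the moment, N m; "opening": finger opening in m; "finger_force": force on a finger pad.
Only numpy, scipy, OpenCV 4.12 (cv2) and the standard library are available. Lean on these libraries where they do the work, as an engineer would, in place of code of your own. Each camera call takes 0.05 s, during which the arm holds its last target. There are 200 camera calls.

## Working session

There is one attempt and no reset: what is moved stays moved. The work goes in short steps, Python scripts to look and compute and a tool call to move; the robot and the scene stay as the last step left them, time stands still between calls to the robot, and variables do not carry over. Pictures are saved under pics/ and viewed, at most 10 in all, crops included, and the job is handed in when it is done.

```bash
ls; mkdir -p pics; python3 - <<'E'
from plant import r
import cv2,numpy as np
np.set_printoptions(precision=4,suppress=True)
for n in("top","scene"):
    s=r.snapshot(n); cv2.imwrite(f"pics/{n}0.png",s["img"][:,:,::-1]); print(n,s["camera_matrix"],s["camera_from_world"])
st=r.get_state();print(st["time"],st["position"],st["eef_rot"],r.tcp_to_tips)
s=r.snapshot("wrist");print(s["mount"])
E
```

```text
pics
plant.py
top [[512.5437   0.     327.6496]
 [  0.     512.5437 185.3192]
 [  0.       0.       1.    ]] [[ 0.0067 -0.9998  0.0173 -0.0317]
 [-0.9809 -0.0099 -0.194   0.5829]
 [ 0.1942 -0.0157 -0.9808  1.3925]
 [ 0.      0.      0.      1.    ]]
scene [[373.6323   0.     324.1173]
 [  0.     373.6323 201.8613]
 [  0.       0.       1.    ]] [[-0.5605  0.8281 -0.0108  0.3303]
 [ 0.5157  0.3388 -0.7869 -0.2256]
 [-0.648  -0.4466 -0.617   1.4801]
 [ 0.      0.      0.      1.    ]]
0.1 [ 0.1598 -0.6037  0.236 ] [[ 0.9667  0.2559 -0.0003]
 [ 0.2559 -0.9667  0.0013]
 [ 0.     -0.0013 -1.    ]] 0.014
[[ 0.0002 -0.9645 -0.2642  0.0722]
 [ 1.      0.0001  0.0003 -0.001 ]
 [-0.0002 -0.2642  0.9645 -0.1482]
 [ 0.      0.      0.      1.    ]]
```

View pics/top0.png

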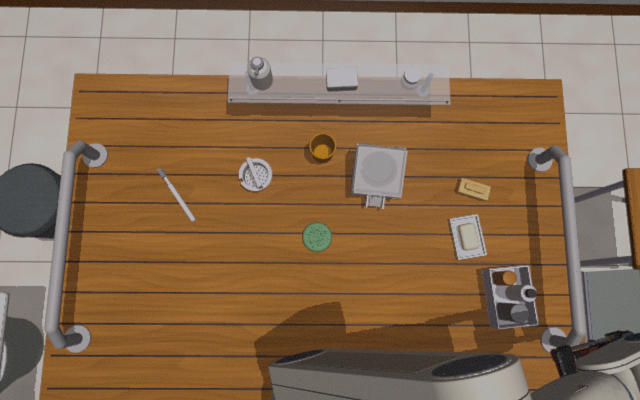

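View pics/scene0.png

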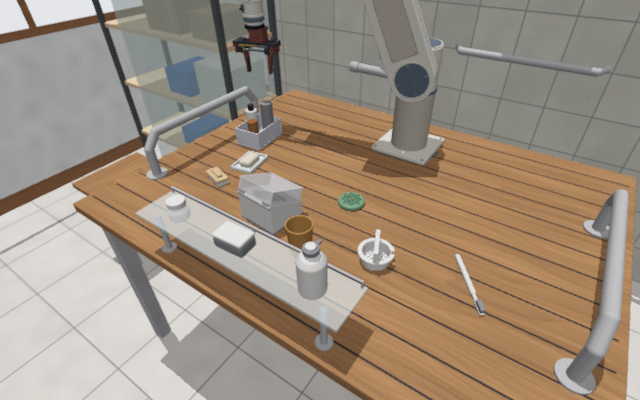

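The top view shows the case at about (380,172) with its catch at (375,200), the strainer at (255,175), the cup at (322,148) and the scrubber at (317,237). I'll enlarge the top crops next.

```bash
cat > h.py <<'E'
import numpy as np,cv2
from plant import r
np.set_printoptions(precision=4,suppress=True)
def cam(n):
    st=r.get_state(); s=r.snapshot(n)
    if n=="wrist":
        T=np.eye(4);T[:3,:3]=st["eef_rot"];T[:3,3]=st["position"]
        s["camera_from_world"]=np.linalg.inv(T@s["mount"])
    return s
def ray(s,uv):
    W=np.linalg.inv(s["camera_from_world"]);d=W[:3,:3]@np.linalg.inv(s["camera_matrix"])@[uv[0],uv[1],1]
    return W[:3,3],d/np.linalg.norm(d)
def onz(s,uv,z):
    o,d=ray(s,uv);return o+d*(z-o[2])/d[2]
def proj(s,P):
    p=s["camera_from_world"]@np.append(P,1);q=s["camera_matrix"]@p[:3];return q[:2]/q[2]
def save(img,name,k=1):
    cv2.imwrite("pics/"+name,cv2.resize(img,None,fx=k,fy=k,interpolation=cv2.INTER_CUBIC)[:,:,::-1])
E
python3 - <<'E'
from h import *
s=cam("top");i=s["img"]
save(i[125:225,225:425],"topcrop.png",4)
for n,uv,z in(("strainer",(255,175),.036),("thumb",(375,200),.06),("case",(380,172),.1),("cup",(322,148),.088)):print(n,onz(s,uv,z))
E
```

```text
strainer [0.6155 0.182  0.036 ]
thumb [ 0.5419 -0.1602  0.06  ]
case [ 0.6137 -0.1705  0.1   ]
cup [ 0.6837 -0.0097  0.088 ]
```

View pics/topcrop.png

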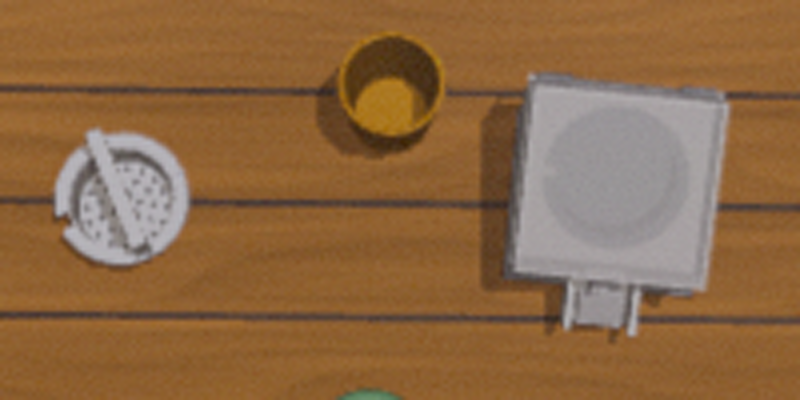

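```bash
cat >> h.py <<'E'
from scipy.linalg import logm,expm
from scipy.spatial.transform import Rotation as Ro
S24,C24=np.sin(np.radians(24)),np.cos(np.radians(24))
def Rtub(yaw): # tub axes in world
    return Ro.from_euler('z',yaw,degrees=True).as_matrix()@np.array([[C24,0,-S24],[0,1,0],[S24,0,C24]])
def Rtool_tub(yaw): # tool: z=-tub z, x=-tub x
    B=Rtub(yaw);return np.c_[-B[:,0],B[:,1],-B[:,2]]
def plan(P,R,n):
    st=r.get_state();A=np.eye(4);A[:3,:3]=st["eef_rot"];A[:3,3]=st["position"]
    B=np.eye(4);B[:3,:3]=R;B[:3,3]=P
    M=np.linalg.inv(A)@B; L=np.real(logm(M))
    T=expm(L/n);rv=Ro.from_matrix(T[:3,:3]).as_rotvec(degrees=True)
    print("n",n,"row",T[:3,3],rv,"| one-shot",M[:3,3],Ro.from_matrix(M[:3,:3]).as_rotvec(degrees=True))
    for k in range(0,n+1,max(1,n//4)): print("  path",(A@expm(L*k/n))[:3,3])
E
python3 - <<'E'
from h import *
s=cam("top");c=lambda x,y:(x/4+225,y/4+125)
p=onz(s,c(602,305),.04);w=onz(s,c(615,177),.069);print(p,w,w-p)
a=onz(s,c(507,272),.08);b=onz(s,c(703,290),.08);print("front lid edge",a,b,np.degrees(np.arctan2(*(a-b)[:2]))," yaw=-that",np.linalg.norm(a-b))
print("strainer",onz(s,c(122,200),.036),"strap ends",onz(s,c(95,135),.071),onz(s,c(138,250),.071))
yaw=-5
P=p+.15*Rtub(yaw)[:,2];plan(P,Rtool_tub(yaw),14)
plan(P+[0,0,.1],Rtool_tub(yaw),14)
E
```

```text
[ 0.5417 -0.1638  0.04  ] [ 0.6286 -0.1708  0.069 ] [ 0.087 -0.007  0.029]
front lid edge [ 0.5576 -0.0935  0.08  ] [ 0.5462 -0.2297  0.08  ] 4.771125620415301  yaw=-that 0.13667259736200368
strainer [0.6155 0.1805 0.036 ] strap ends [0.6547 0.1967 0.071 ] [0.5723 0.1637 0.071 ]
n 14 row [ 0.0462  0.0301 -0.0012] [ -2.3842  -0.4206 -11.2143] | one-shot [ 0.4243 -0.3484  0.0595] [ -33.3787   -5.8884 -157.0006]
  path [ 0.1599 -0.6039  0.2363]
  path [ 0.322  -0.6239  0.2415]
  path [ 0.4677 -0.5501  0.2449]
  path [ 0.5481 -0.4083  0.2356]
  path [ 0.5373 -0.2478  0.207 ]
n 14 row [ 0.0449  0.032  -0.0081] [ -2.3842  -0.4206 -11.2143] | one-shot [ 0.4243 -0.3485 -0.0405] [ -33.3787   -5.8884 -157.0006]
  path [ 0.1599 -0.6039  0.2363]
  path [ 0.3209 -0.6297  0.2626]
  path [ 0.4678 -0.5588  0.2876]
  path [ 0.55   -0.4162  0.3001]
  path [ 0.5391 -0.2516  0.293 ]
```

inch_along(rows={"plan":[[0.02,0,0,-0.04,0,0,0],[0.02,0,0,-0.03,0,0,0],[0.02,0.0395,-0.0357,0,0,0,0],[0.02,0.0395,-0.0357,0,0,0,0],[0.02,0.0395,-0.0357,0,0,0,0],[0.02,0.0395,-0.0357,0,0,0,0],[0,0.0395,-0.0357,0,0,0,0],[0,0.0395,-0.0357,0,0,0,0],[0,0.0395,-0.0357,0,0,0,0],[0,0.0395,-0.0357,0,0,0,0],[0,0.0395,-0.0357,0,0,0,0],[0,0.0395,-0.0357,0,0,0,0]]})

```text
time: 1.75
position: [0.4512, -0.1564, 0.3069]
eef_rot: [[0.967, 0.256, 0.001], [0.256, -0.967, -0.0], [0.0, 0.0, -1.0]]
ft_force: [1.3, -0.3, 0.2]
opening: 0.0003
finger_force: 0.0
```

```bash
python3 - <<'E'
from h import *
p=np.array([.5417,-.1638,.04]);yaw=-5
plan(p+.15*Rtub(yaw)[:,2],Rtool_tub(yaw),16)
print(r.get_state()["joint_positions"])
E
```

```text
n 16 row [0.0013 0.0005 0.0082] [-2.0832 -0.3632 -9.8127] | one-shot [0.0282 0.0096 0.1299] [ -33.331   -5.811 -157.003]
  path [ 0.4512 -0.1564  0.3069]
  path [ 0.4572 -0.1571  0.2741]
  path [ 0.4642 -0.1582  0.2415]
  path [ 0.4723 -0.1588  0.2092]
  path [ 0.4809 -0.1585  0.177 ]
[-20.5428   6.7729 107.3691  -0.0018  65.8259  54.6308]
```

inch_along(rows={"plan":[[0,0.0013,0.0005,0.0082,-2.083,-0.363,-9.813],[0,0.0013,0.0005,0.0082,-2.083,-0.363,-9.813],[0,0.0013,0.0005,0.0082,-2.083,-0.363,-9.813],[0,0.0013,0.0005,0.0082,-2.083,-0.363,-9.813],[0,0.0013,0.0005,0.0082,-2.083,-0.363,-9.813],[0,0.0013,0.0005,0.0082,-2.083,-0.363,-9.813],[0,0.0013,0.0005,0.0082,-2.083,-0.363,-9.813],[0,0.0013,0.0005,0.0082,-2.083,-0.363,-9.813],[0,0.0013,0.0005,0.0082,-2.083,-0.363,-9.813],[0,0.0013,0.0005,0.0082,-2.083,-0.363,-9.813],[0,0.0013,0.0005,0.0082,-2.083,-0.363,-9.813],[0,0.0013,0.0005,0.0082,-2.083,-0.363,-9.813],[0,0.0013,0.0005,0.0082,-2.083,-0.363,-9.813],[0,0.0013,0.0005,0.0082,-2.083,-0.363,-9.813],[0,0.0013,0.0005,0.0082,-2.083,-0.363,-9.813],[0,0.0013,0.0005,0.0082,-2.083,-0.363,-9.813],[0,0,0,0,0,0,0]]})

```text
time: 3.88
position: [0.4792, -0.1604, 0.1799]
eef_rot: [[-0.903, 0.159, 0.398], [0.153, 0.987, -0.048], [-0.4, 0.018, -0.916]]
ft_force: [0.0, 0.0, 0.2]
opening: 0.0004
finger_force: 0.0
```

```bash
python3 - <<'E'
from h import *
s=cam("wrist");save(s["img"],"w1.png");np.save("w1.npy",s["camera_from_world"]);print(s["camera_matrix"])
p=np.array([.5417,-.1638,.04]);print(proj(s,p));plan(p+.15*Rtub(-5)[:,2],Rtool_tub(-5),1)
print(r.get_state()["joint_positions"])
E
```

```text
[[292.6969   0.     322.3502]
 [  0.     292.6969 194.3871]
 [  0.       0.       1.    ]]
[325.4066 186.0811]
n 1 row [0.0001 0.002  0.0035] [-0.7848 -0.34   -4.346 ] | one-shot [0.0001 0.002  0.0035] [-0.7848 -0.34   -4.346 ]
  path [ 0.4793 -0.1603  0.1802]
  path [ 0.4809 -0.1585  0.177 ]
[ -23.7385   12.4521  125.3397   19.3097   20.5381 -121.0532]
```

View pics/w1.png

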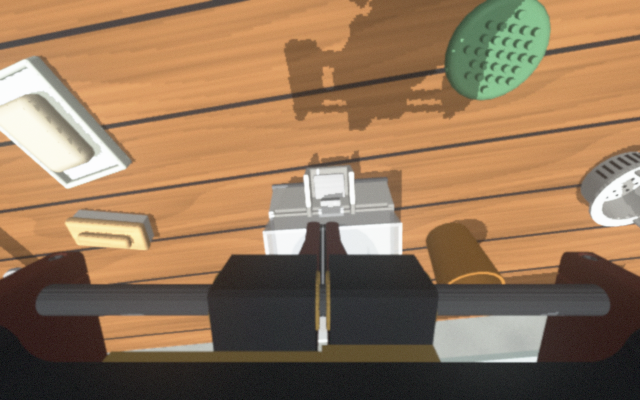

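The wrist view shows the thumb plate at about (329,183) between its guards, and the closed fingertips near (322,225). I'll enlarge it to measure.

```bash
python3 - <<'E'
import cv2
i=cv2.imread("pics/w1.png")[140:260,250:420];cv2.imwrite("pics/w1c.png",cv2.resize(i,None,fx=4.7,fy=4.7,interpolation=cv2.INTER_CUBIC))
E
```

```text
(no output)
```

View pics/w1c.png

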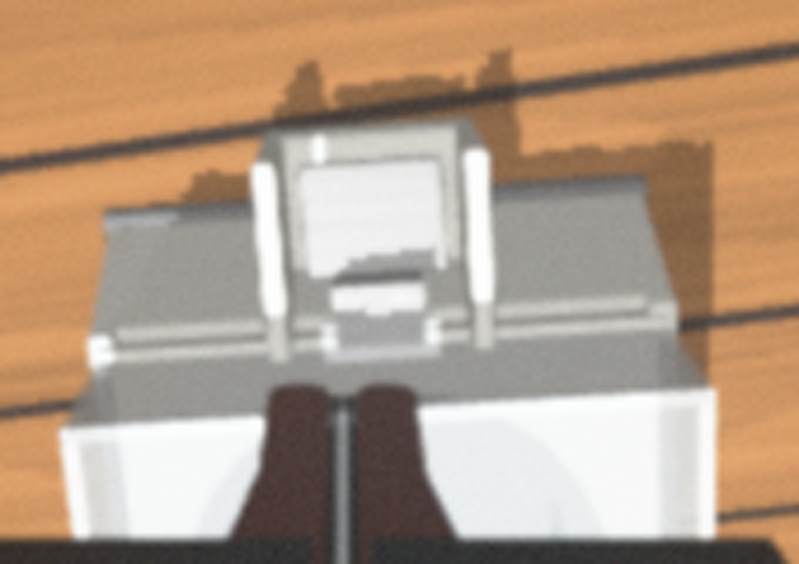

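```bash
python3 - <<'E'
from h import *
s={"camera_from_world":np.load("w1.npy"),"camera_matrix":np.array([[292.6969,0,322.3502],[0,292.6969,194.3871],[0,0,1]])}
c=lambda x,y:(250+x/4.7,140+y/4.7)
a,b=onz(s,c(62,428),.0874),onz(s,c(715,390),.0874)
print("edge",a,b,np.linalg.norm(a-b),"yaw",np.degrees(np.arctan2(a[0]-b[0],b[1]-a[1])))
p=onz(s,c(370,217),.0396);print("plate",p)
m=(a+b)/2;print("edge mid",m)
yaw=-4.9;x=np.array([np.cos(np.radians(yaw)),np.sin(np.radians(yaw)),0])
ex=-64*C24-49*S24;px=-94*C24-10*S24
print("case origin from edge",m-ex*x,"from plate",p-px*x)
for y in(-4,-5):
    q=p.copy();plan(q-.004*Rtub(y)[:,0]+.03*Rtub(y)[:,2],Rtool_tub(y),3)
E
```

```text
edge [ 0.5496 -0.2273  0.0874] [ 0.5623 -0.0939  0.0874] 0.13396392954409705 yaw -5.457530926135437
plate [ 0.5427 -0.1604  0.0396]
edge mid [ 0.556  -0.1606  0.0874]
case origin from edge [78.6664 -6.857   0.0874] from plate [90.1547 -7.8428  0.0396]
n 3 row [0.0011 0.002  0.0414] [-0.3963 -0.1103 -1.7536] | one-shot [0.0032 0.0066 0.1241] [-1.1888 -0.3309 -5.2607]
  path [ 0.4793 -0.1603  0.1802]
  path [ 0.4951 -0.1602  0.1419]
  path [ 0.511  -0.1599  0.1036]
  path [ 0.5269 -0.1593  0.0654]
n 3 row [0.0011 0.0021 0.0414] [-0.2616 -0.1133 -1.4487] | one-shot [0.0032 0.0069 0.1241] [-0.7848 -0.34   -4.346 ]
  path [ 0.4793 -0.1603  0.1802]
  path [ 0.4951 -0.16    0.1419]
  path [ 0.511  -0.1596  0.1036]
  path [ 0.5269 -0.159   0.0654]
```

inch_along(rows={"plan":[[0,0.001,0.0022,0.0413,-0.25,-0.1,-1.4],[0,0.001,0.0022,0.0413,-0.25,-0.1,-1.4],[0,0.001,0.0022,0.0413,-0.25,-0.1,-1.4],[0,0,0,0,0,0,0]]})

```text
time: 4.42
position: [0.5318, -0.1559, 0.0701]
eef_rot: [[-0.916, 0.091, 0.389], [0.082, 0.996, -0.041], [-0.392, -0.005, -0.92]]
ft_force: [0.2, 0.2, 0.1]
opening: 0.0003
finger_force: 0.0
```

```bash
python3 - <<'E'
from h import *
p=np.array([.5425,-.1604,.0396]);y=-5.2;plan(p-.004*Rtub(y)[:,0]+.014*Rtub(y)[:,2],Rtool_tub(y),1)
s=cam("wrist");cv2.imwrite("pics/w2.png",s["img"][130:270,230:430,::-1])
E
```

```text
n 1 row [ 0.006  -0.0034  0.0185] [-0.2986 -0.9498  0.0766] | one-shot [ 0.006  -0.0034  0.0185] [-0.2986 -0.9498  0.0766]
  path [ 0.5318 -0.1559  0.0701]
  path [ 0.5332 -0.1596  0.0508]
```

View pics/w2.png

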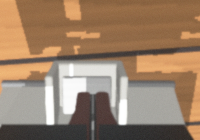

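The plate spans columns 62–113 of this crop and the fingertips sit at about 95. They are a few mm too far right and too far back, which matches the computed correction.

inch_along(rows={"plan":[[0,0.006,-0.0034,0,-0.3,-0.95,0.08],[0,0,0,0,0,0,0]]})

```text
time: 4.72
position: [0.5297, -0.1581, 0.077]
eef_rot: [[-0.913, 0.094, 0.397], [0.083, 0.996, -0.045], [-0.4, -0.009, -0.917]]
ft_force: [-0.4, 0.5, 0.1]
opening: 0.0007
finger_force: 0.0
```

```bash
python3 - <<'E'
from h import *
p=np.array([.5425,-.1604,.0396]);y=-5.2;plan(p-.004*Rtub(y)[:,0]+.014*Rtub(y)[:,2],Rtool_tub(y),1)
E
```

```text
n 1 row [ 0.0072 -0.0008  0.0255] [-0.5344 -0.45    0.0052] | one-shot [ 0.0072 -0.0008  0.0255] [-0.5344 -0.45    0.0052]
  path [ 0.5297 -0.1581  0.077 ]
  path [ 0.5332 -0.1596  0.0508]
```

inch_along(rows={"plan":[[0,0,0,0,0,0,0],[0,0,0,0,0,0,0],[0,0,0,0,0,0,0]]})

```text
time: 5.1
position: [0.5298, -0.1579, 0.0754]
eef_rot: [[-0.914, 0.093, 0.395], [0.082, 0.996, -0.045], [-0.398, -0.008, -0.918]]
ft_force: [-0.1, -0.2, 0.8]
opening: 0.0003
finger_force: 0.0
```

```bash
python3 - <<'E'
from h import *
p=np.array([.5425,-.1604,.0396]);y=-5.2;plan(p-.004*Rtub(y)[:,0]+.014*Rtub(y)[:,2],Rtool_tub(y),1)
print(r.get_state()["qd"],r.get_state()["joint_positions"])
E
```

```text
n 1 row [ 0.0065 -0.0011  0.024 ] [-0.4972 -0.5703  0.0477] | one-shot [ 0.0065 -0.0011  0.024 ] [-0.4972 -0.5703  0.0477]
  path [ 0.5298 -0.1579  0.0754]
  path [ 0.5332 -0.1596  0.0508]
[ 0.0691  0.3318  0.0085  0.1358  0.0925 -0.1075] [ -20.8668   28.4278  122.3199   41.4059    8.6098 -145.5475]
```

The wrist is nearly singular here: j5 is 8.6° and j6 is close to its limit. I'll press with the tool leaning 16° instead of 24°, which moves j5 and j6 away from their limits. The motion itself stays along the tub's -z.

```bash
cat >> h.py <<'E'
def Rtilt(yaw,t):
    R=Rtool_tub(yaw);return R@Ro.from_euler('y',24-t,degrees=True).as_matrix()
E
python3 - <<'E'
from h import *
p=np.array([.5425,-.1604,.0396]);y=-5.2;print(Rtilt(y,16))
R=Rtilt(y,16);plan(p-.004*Rtub(y)[:,0]-R[:,2]*.034,R,2)
E
```

```text
[[-0.9573  0.0906  0.2745]
 [ 0.0871  0.9959 -0.025 ]
 [-0.2756  0.     -0.9613]]
n 2 row [ 0.0009 -0.0007  0.0022] [-0.2498  3.7148  0.0064] | one-shot [ 0.002  -0.0013  0.0043] [-0.4996  7.4296  0.0129]
  path [ 0.5298 -0.1579  0.0754]
  path [ 0.5297 -0.1586  0.073 ]
  path [ 0.5295 -0.1592  0.0707]
```

inch_along(rows={"plan":[[0,0.001,-0.0007,0,-0.25,3.7,0],[0,0.001,-0.0007,0,-0.25,3.7,0],[0,0,0,0,0,0,0],[0,0,0,0,0,0,0],[0,0,0,0,0,0,0]]})

```text
time: 5.72
position: [0.528, -0.1574, 0.0743]
eef_rot: [[-0.953, 0.089, 0.289], [0.086, 0.996, -0.022], [-0.289, 0.004, -0.957]]
ft_force: [-0.8, -0.4, 0.0]
opening: 0.0007
finger_force: 0.0
```

```bash
python3 - <<'E'
from h import *
p=np.array([.5425,-.1604,.0396]);y=-5.2
R=Rtilt(y,16);plan(p-.004*Rtub(y)[:,0]-R[:,2]*.034,R,1);print(r.get_state()["joint_positions"])
print(r.get_state()["eef_rot"].T@-Rtub(y)[:,2])
E
```

```text
n 1 row [-0.0006 -0.0016  0.0039] [0.2248 0.8262 0.0503] | one-shot [-0.0006 -0.0016  0.0039] [0.2248 0.8262 0.0503]
  path [ 0.528  -0.1574  0.0743]
  path [ 0.5295 -0.1592  0.0707]
[ -20.2762   28.6163  118.5511   15.5102   17.2022 -119.3591]
[-0.1249 -0.004   0.9922]
```

inch_along(rows={"plan":[[0,-0.0006,-0.0016,0.006,0.2,0.8,0],[0,0,0,0.006,0,0,0],[0,0,0,0.005,0,0,0],[0,0,0,0,0,0,0],[0,0,0,0,0,0,0]]})

```text
time: 6.35
position: [0.5337, -0.1597, 0.0583]
eef_rot: [[-0.957, 0.089, 0.275], [0.086, 0.996, -0.025], [-0.276, -0.0, -0.961]]
ft_force: [0.1, 0.0, -0.2]
opening: 0.0006
finger_force: 0.0
```

```bash
python3 - <<'E'
from h import *
p=np.array([.5425,-.1604,.0396]);y=-5.2
R=Rtilt(y,16);plan(p-.004*Rtub(y)[:,0]-R[:,2]*.014,R,1);print(r.get_state()["joint_positions"])
s=cam("wrist");save(s["img"][130:270,230:430],"w3.png",3)
E
```

```text
n 1 row [0.0007 0.0001 0.007 ] [0.0033 0.0296 0.0679] | one-shot [0.0007 0.0001 0.007 ] [0.0033 0.0296 0.0679]
  path [ 0.5337 -0.1597  0.0583]
  path [ 0.535  -0.1597  0.0514]
[ -20.0391   30.8391  117.4981   14.3164   16.6316 -118.0947]
```

View pics/w3.png

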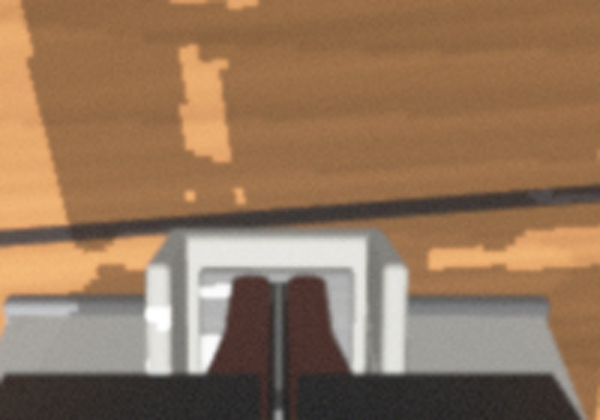

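The fingertips (278) are centred between the guards (145–405) and over the plate, so I can press.

inch_along(rows={"plan":[[0,0.0007,0,0.004,0,0,0],[0,-0.0004,0,0.003,0,0,0],[0,-0.0004,0,0.003,0,0,0],[0,0,0,0,0,0,0]]})

```text
time: 6.9
position: [0.5326, -0.1591, 0.0476]
eef_rot: [[-0.959, 0.089, 0.269], [0.087, 0.996, -0.022], [-0.269, 0.002, -0.963]]
ft_force: [-13.8, -2.6, 11.8]
opening: 0.0003
finger_force: 8.6
```

inch_along(rows={"plan":[[0,-0.0004,0,0.003,0,0,0],[0,-0.0004,0,0.003,0,0,0],[0,0,0,0,0,0,0],[0,0,0,0,0,0,0]]})

```text
time: 7.4
position: [0.5324, -0.1586, 0.0434]
eef_rot: [[-0.96, 0.089, 0.266], [0.087, 0.996, -0.021], [-0.267, 0.003, -0.964]]
ft_force: [-34.9, -1.4, 44.5]
opening: 0.0005
finger_force: 28.0
```

That force means the stop is reached. I'll back off up and to the front, then look.

inch_along(rows={"plan":[[0,0.001,0,-0.012,0,0,0],[0,0.01,0,-0.015,0,0,0],[0,0.03,0,-0.03,0,0,0],[0,0.02,0,-0.05,0,0,0],[0.03,0.0,0,-0.05,0,0,0],[0.03,0,0,-0.04,0,0,0],[0.05,0,0,0,0,0,0],[0.05,0,0,0,0,0,0]]})

```text
time: 8.4
position: [0.4262, -0.1499, 0.2155]
eef_rot: [[-0.957, 0.089, 0.275], [0.086, 0.996, -0.025], [-0.277, -0.0, -0.961]]
ft_force: [0.4, -0.3, 0.3]
opening: 0.0369
finger_force: 0.0
```

```bash
python3 - <<'E'
from h import *
a=cam("scene")["img"];b=cam("top")["img"]
A=cv2.resize(a[130:280,180:400],None,fx=2.6,fy=2.6,interpolation=cv2.INTER_CUBIC);B=cv2.resize(b[105:215,215:425],(572,300),interpolation=cv2.INTER_CUBIC)
cv2.imwrite("pics/c4.png",np.vstack([A[:300],B])[:,:,::-1]);print(A.shape)
print(r.get_state()["position"],r.get_state()["joint_positions"])
E
```

```text
(390, 572, 3)
[ 0.426  -0.1498  0.2146] [ -24.2799    5.6009  124.9136    9.1268   34.7453 -115.9844]
```

View pics/c4.png

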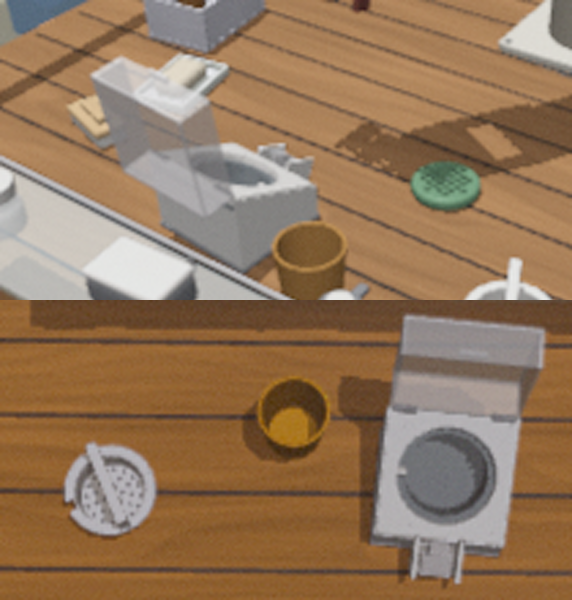

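The lid is up, and the seat and key (at 402,470 in this picture) are visible. Next I'll refine the tub and strainer positions numerically and hover over the strainer.

```bash
cat >> h.py <<'E'
def Rdown(yaw):
    c,s=np.cos(np.radians(yaw)),np.sin(np.radians(yaw));return np.array([[c,s,0],[s,-c,0],[0,0,-1]])
E
python3 - <<'E'
from h import *
s=cam("top");i=s["img"];h=cv2.cvtColor(i,cv2.COLOR_RGB2HSV)
w=((h[...,1]<60)&(h[...,2]>110)).astype(np.uint8)
sub=np.zeros_like(w);sub[150:200,230:280]=w[150:200,230:280]
c=max(cv2.findContours(sub,0,1)[0],key=cv2.contourArea);hull=cv2.convexHull(c)
e=cv2.fitEllipse(c);print("strainer rim",e,onz(s,e[0],.036))
cr=h[140:205,345:415];dark=((cr[...,1]<60)&(cr[...,2]<150)).astype(np.uint8)
for q in sorted(cv2.findContours(dark,0,1)[0],key=cv2.contourArea)[-3:]:
    if len(q)>5:
        e=cv2.fitEllipse(cv2.convexHull(q));u=(e[0][0]+345,e[0][1]+140);print("well",u,e[1],onz(s,u,.069),onz(s,u,.076))
P=np.array([.6145,.1803,.20]);plan(P,Rdown(201.5),8)
E
```

```text
strainer rim ((255.02108764648438, 174.04173278808594), (32.273460388183594, 32.74868392944336), 160.93106079101562) [0.6184 0.182  0.036 ]
well (359.6627655029297, 179.63958740234375) (16.679443359375, 87.89069366455078) [ 0.5981 -0.1166  0.069 ] [ 0.5966 -0.1161  0.076 ]
well (380.5619583129883, 197.87609100341797) (13.684910774230957, 35.00541687011719) [ 0.5465 -0.1749  0.069 ] [ 0.5453 -0.174   0.076 ]
well (378.5648612976074, 168.94079208374023) (35.93939971923828, 36.81865692138672) [ 0.6295 -0.1703  0.069 ] [ 0.6279 -0.1695  0.076 ]
n 8 row [-0.0279  0.0387  0.0058] [-0.4579  1.9525 -3.3065] | one-shot [-0.1483  0.3455  0.0575] [ -3.6631  15.6201 -26.4522]
  path [ 0.4259 -0.1497  0.2144]
  path [ 0.4873 -0.076   0.2173]
  path [0.5399 0.0044 0.2155]
  path [0.5825 0.0902 0.2095]
  path [0.6145 0.1803 0.2   ]
```

inch_along(rows={"plan":[[0.06,-0.0279,0.0387,0.0058,-0.458,1.9525,-3.3065],[0.06,-0.0279,0.0387,0.0058,-0.458,1.9525,-3.3065],[0.06,-0.0279,0.0387,0.0058,-0.458,1.9525,-3.3065],[0.06,-0.0279,0.0387,0.0058,-0.458,1.9525,-3.3065],[0.06,-0.0279,0.0387,0.0058,-0.458,1.9525,-3.3065],[0.06,-0.0279,0.0387,0.0058,-0.458,1.9525,-3.3065],[0.06,-0.0279,0.0387,0.0058,-0.458,1.9525,-3.3065],[0.06,-0.0279,0.0387,0.0058,-0.458,1.9525,-3.3065],[0.06,0,0,0,0,0,0],[0.06,0,0,0,0,0,0],[0.06,0,0,0,0,0,0]]})

```text
time: 9.93
position: [0.6146, 0.1788, 0.2011]
eef_rot: [[-0.931, -0.365, 0.001], [-0.365, 0.931, -0.002], [-0.001, -0.002, -1.0]]
ft_force: [-0.5, 0.3, 0.3]
opening: 0.0597
finger_force: 0.0
```

```bash
python3 - <<'E'
from h import *
P=np.array([.6145,.1803,.20]);plan(P,Rdown(201.5),1);print(r.get_state()["joint_positions"])
s=cam("wrist");save(s["img"],"w5.png");np.save("w5.npy",s["camera_from_world"])
print(proj(s,[.6145,.1803,.071]))
E
```

```text
n 1 row [-0.0004  0.0014  0.0011] [-0.1079  0.0336 -0.0887] | one-shot [-0.0004  0.0014  0.0011] [-0.1079  0.0336 -0.0887]
  path [0.6146 0.1788 0.2011]
  path [0.6145 0.1803 0.2   ]
[ 15.2054  27.7573  92.9128  -0.1205  59.2849 -96.1444]
[323.1157 190.5992]
```

View pics/w5.png

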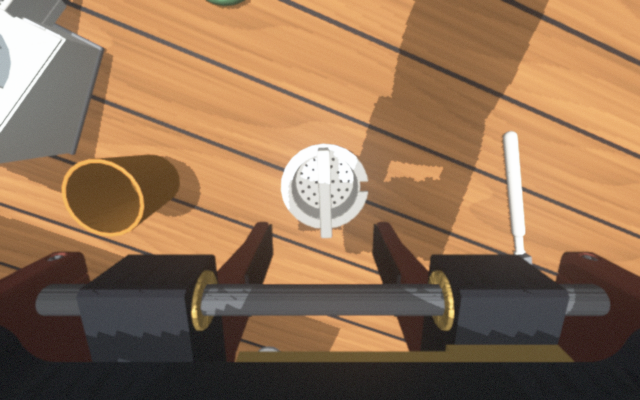

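The strainer is under the gripper: the strap runs from (324,150) to (326,237) and the notch is on the right at (365,184), along tool +y as planned. Now the numeric check.

```bash
python3 - <<'E'
from h import *
i=cv2.imread("pics/w5.png");s={"camera_from_world":np.load("w5.npy"),"camera_matrix":np.array([[292.6969,0,322.3502],[0,292.6969,194.3871],[0,0,1]])}
h=cv2.cvtColor(i,cv2.COLOR_BGR2HSV);w=((h[...,1]<60)&(h[...,2]>130)).astype(np.uint8);m=np.zeros_like(w);m[130:250,270:385]=w[130:250,270:385]
ys,xs=np.nonzero(m);print("bbox",xs.min(),xs.max(),ys.min(),ys.max())
# strap sides below the rim and inside: rows
for y in (160,175,190,205,232,235):
    g=i[y,305:345].mean(1).astype(int);print(y,g)
a=np.array([onz(s,(324,150),.071),onz(s,(326,237),.071)]);print(a,a.mean(0),np.linalg.norm(a[0]-a[1]),np.degrees(np.arctan2(*(a[1]-a[0])[1::-1])))
q=np.array([[x,y] for x,y in zip(xs,ys) if y<228],np.int32);e=cv2.fitEllipse(cv2.convexHull(q));print(e,onz(s,e[0],.036),"notch",onz(s,(363,184),.036))
E
```

```text
bbox 281 367 143 237
160 [246 238 232 232 242 251 253 249 200 159 207 242 246 252 254 254 254 254
 254 254 254 254 254 251 237 223 206 164 151 185 221 225 228 241 252 254
 254 254 254 253]
175 [254 254 253 252 252 254 254 254 254 254 254 254 253 251 253 254 254 254
 254 254 254 254 254 253 246 219 220 225 224 225 226 224 225 229 246 253
 254 254 254 254]
190 [219 224 224 223 224 225 223 225 222 225 224 224 218 205 211 219 225 224
 224 225 224 223 224 220 210 203 220 224 225 224 221 210 168 122 137 183
 217 224 223 212]
205 [140 142 142 150 162 182 201 214 220 219 214 211 213 212 200 208 222 223
 224 223 222 221 224 222 219 203 195 218 221 220 222 216 211 194 172 152
 143 140 138 138]
232 [161 167 165 168 168 165 166 168 168 168 165 168 170 169 166 176 202 219
 221 222 221 218 220 221 221 216 195 175 171 175 171 173 172 173 171 171
 164 146 122 112]
235 [154 156 154 158 156 159 160 163 163 163 167 168 169 169 169 175 200 217
 222 222 220 221 219 219 220 214 194 170 174 178 176 178 176 177 176 176
 168 151 135 119]
[[0.5773 0.1666 0.071 ]
 [0.6592 0.2011 0.071 ]] [0.6182 0.1838 0.071 ] 0.08892093322804091 22.831690348839313
((324.2190856933594, 185.7321014404297), (85.12454223632812, 87.84172821044922), 94.1029281616211) [0.6174 0.1828 0.036 ] notch [0.6    0.2217 0.036 ]
```

```bash
python3 - <<'E'
from h import *
plan(np.array([.618,.183,.061]),Rdown(202.2),4)
E
```

```text
n 4 row [-0.0011  0.0007  0.0351] [-0.0278  0.0169 -0.1988] | one-shot [-0.0043  0.003   0.1404] [-0.1112  0.0676 -0.7952]
  path [0.6148 0.1788 0.2014]
  path [0.6156 0.1798 0.1663]
  path [0.6164 0.1809 0.1312]
  path [0.6172 0.1819 0.0961]
  path [0.618 0.183 0.061]
```

inch_along(rows={"plan":[[0.06,-0.0048,0.0028,0.02,0,0,-0.8],[0.06,0,0,0.04,0,0,0],[0.06,0,0,0.04,0,0,0],[0.06,0,0,0.025,0,0,0],[0.06,0,0,0.01,0,0,0],[0.06,0,0,0,0,0,0],[0.06,0,0,0,0,0,0]]}, grip_force=20)

```text
time: 10.85
position: [0.6198, 0.1844, 0.0676]
eef_rot: [[-0.925, -0.379, 0.004], [-0.379, 0.925, -0.001], [-0.004, -0.002, -1.0]]
ft_force: [-0.4, 0.5, 1.0]
opening: 0.0601
finger_force: 0.0
```

```bash
python3 - <<'E'
from h import *
plan(np.array([.618,.183,.061]),Rdown(202.2),1)
E
```

```text
n 1 row [ 0.0022 -0.0006  0.0066] [-0.1202  0.2058  0.083 ] | one-shot [ 0.0022 -0.0006  0.0066] [-0.1202  0.2058  0.083 ]
  path [0.6198 0.1844 0.0676]
  path [0.618 0.183 0.061]
```

Corrections, then close on the strap and lift slightly.

inch_along(rows={"plan":[[0.06,0.0022,-0.0006,0.0066,0,0.2,0],[0.06,0,0,0,0,0,0],[0.0,0,0,0,0,0,0],[0,0,0,0,0,0,0],[0,0,0,0,0,0,0],[0,0,0,0,0,0,0],[0,0,0,0,0,0,0]]}, grip_force=20)

```text
time: 11.72
position: [0.6172, 0.1828, 0.06]
eef_rot: [[-0.925, -0.379, -0.001], [-0.379, 0.925, -0.002], [0.002, -0.002, -1.0]]
ft_force: [0.2, -0.0, 0.5]
opening: 0.0134
finger_force: 0.4
```

inch_along(rows={"plan":[[0,0,0,-0.01,0,0,0],[0,0,0,-0.03,0,0,0],[0,0,0,-0.04,0,0,0],[0,0,0,-0.04,0,0,0],[0,0,0,-0.04,0,0,0],[0,0,0,0,0,0,0],[0,0,0,0,0,0,0]]})

```text
time: 12.6
position: [0.6167, 0.1831, 0.2194]
eef_rot: [[-0.925, -0.379, -0.002], [-0.379, 0.925, -0.003], [0.003, -0.002, -1.0]]
ft_force: [0.1, 0.3, -1.7]
opening: 0.0121
finger_force: 20.0
```

Held at 12.1 mm and 20 N. I'll tilt to the tub's orientation beside the case and measure the open well from there.

```bash
python3 - <<'E'
from h import *
y=-5.3;B=Rtub(y);O=np.array([.632,-.169,.069])
P=O+B@[0,.15,.18];print(P);plan(P,Rtool_tub(y),6)
E
```

```text
[ 0.573  -0.0129  0.2334]
n 6 row [ 0.013  -0.0311 -0.0041] [ 0.9403 -3.9431  4.5356] | one-shot [ 0.1148 -0.1647 -0.0134] [  5.6418 -23.6585  27.2133]
  path [0.6167 0.1831 0.2194]
  path [0.6165 0.1494 0.2236]
  path [0.6133 0.1158 0.2273]
  path [0.6073 0.0826 0.2303]
  path [0.5985 0.0499 0.2325]
  path [0.587  0.018  0.2336]
  path [ 0.573  -0.0129  0.2334]
```

inch_along(rows={"plan":[[0,0.013,-0.0311,-0.0041,0.94,-3.943,4.536],[0,0.013,-0.0311,-0.0041,0.94,-3.943,4.536],[0,0.013,-0.0311,-0.0041,0.94,-3.943,4.536],[0,0.013,-0.0311,-0.0041,0.94,-3.943,4.536],[0,0.013,-0.0311,-0.0041,0.94,-3.943,4.536],[0,0.013,-0.0311,-0.0041,0.94,-3.943,4.536],[0,0,0,0,0,0,0],[0,0,0,0,0,0,0],[0,0,0,0,0,0,0]]})

```text
time: 13.72
position: [0.5742, -0.0123, 0.2336]
eef_rot: [[-0.91, 0.091, 0.405], [0.083, 0.996, -0.037], [-0.407, 0.0, -0.913]]
ft_force: [0.5, 0.8, 0.1]
opening: 0.0121
finger_force: 20.0
```

```bash
python3 - <<'E'
from h import *
y=-5.3;B=Rtub(y);O=np.array([.632,-.169,.069])
plan(O+B@[0,.15,.18],Rtool_tub(y),1);print(r.get_state()["joint_positions"])
s=cam("wrist");save(s["img"],"w6.png");np.save("w6.npy",s["camera_from_world"]);save(s["img"][80:330,100:420],"w6c.png",2.4)
print("pred",proj(s,O),proj(s,O+B@[0,.0465,.008]),proj(s,O+B@[-.064,0,.009]))
E
```

```text
n 1 row [ 0.0012 -0.0007 -0.0003] [0.045  0.0209 0.0501] | one-shot [ 0.0012 -0.0007 -0.0003] [0.045  0.0209 0.0501]
  path [ 0.5742 -0.0123  0.2336]
  path [ 0.573  -0.0129  0.2334]
[ -1.6777  12.2216 115.6835  -3.0298  28.1473 -84.0688]
pred [189.7564 178.5013] [228.2371 180.0597] [178.8693 121.0369]
```

View pics/w6c.png

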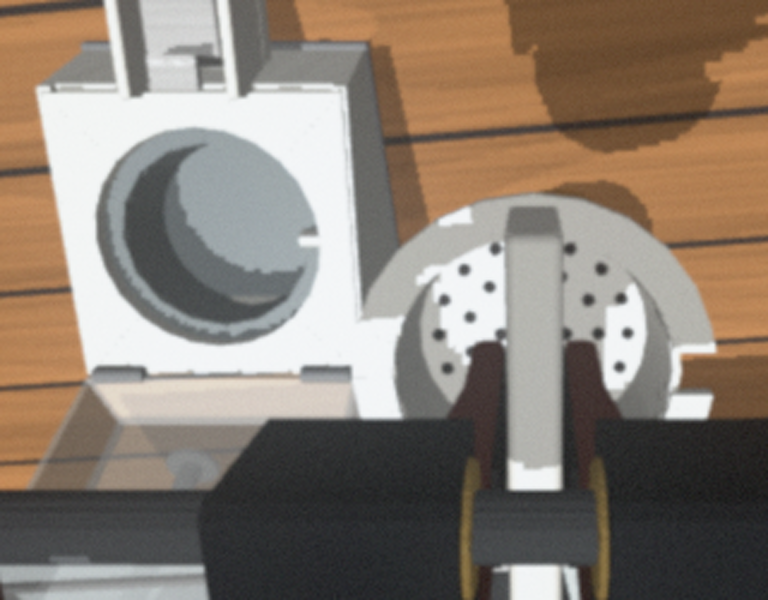

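The well is at crop (207,235), the key at (309,240) where predicted, and the strainer hangs straight with its notch on the right at (695,372). Now I'll compute the tub offset and the strainer's pose in the hand.

```bash
python3 - <<'E'
from h import *
i=cv2.imread("pics/w6.png");s={"camera_from_world":np.load("w6.npy"),"camera_matrix":np.array([[292.6969,0,322.3502],[0,292.6969,194.3871],[0,0,1]])}
y=-5.3;B=Rtub(y);O=np.array([.632,-.169,.069]);c=lambda p:(100+p[0]/2.4,80+p[1]/2.4)
def ont(uv,z):
    o,d=ray(s,uv);o=B.T@(o-O);d=B.T@d;return (o+d*(z-o[2])/d[2])*1000
g=cv2.cvtColor(i,cv2.COLOR_BGR2GRAY);m=np.zeros_like(g);m[125:230,130:240]=(g[125:230,130:240]<215)
k=[q for q in cv2.findContours(m,0,1)[0] if cv2.contourArea(q)>3000]
for q in k:
    e=cv2.fitEllipse(cv2.convexHull(q));P=np.array([ont(p,.008)[:2] for p in cv2.convexHull(q)[:,0]+0.0],np.float32)
    print(e,cv2.minEnclosingCircle(P),cv2.fitEllipse(P))
for n,p,z in(("front edge L",(42,90),.008),("front edge R",(346,88),.008),("key",(309,240),.008),("hingeL",(92,376),.008),("hingeR",(352,374),.008)):print(n,ont(c(p),z))
C=np.array([.5742,-.0123,.2336]);R=np.array([[-.91,.091,.405],[.083,.996,-.037],[-.407,0,-.913]])
def ontool(uv,z):
    o,d=ray(s,uv);o=R.T@(o-C);d=R.T@d;return (o+d*(z-o[2])/d[2])*1000
for n,p,z in(("rim front x=48",(540,193),.026),("strap end top x=45",(533,235),-.011),("rim R corner y~48",(714,350),.025),("notch mid",(700,372),.025),("rim L",(360,318),.025)):print(n,ontool(c(p),z))
E
```

```text
((185.90625, 178.01434326171875), (86.45991516113281, 98.22452545166016), 127.96952056884766) ((-0.12647776305675507, -0.5865834951400757), 52.287513732910156) ((-0.10306263715028763, -0.5250961780548096), (103.95967102050781, 104.13447570800781), 152.614990234375)
front edge L [-67.5286 -64.8527   8.    ]
front edge R [-68.5392  69.0599   8.    ]
key [-0.0689 47.079   8.    ]
hingeL [ 68.4338 -65.2468   8.    ]
hingeR [67.2536 62.5912  8.    ]
rim front x=48 [45.6232  2.5334 26.    ]
strap end top x=45 [ 42.8554   0.8183 -11.    ]
rim R corner y~48 [ 4.1753 48.4842 25.    ]
notch mid [-2.0743 45.1841 25.    ]
rim L [ 13.0932 -44.2431  25.    ]
```

Tub estimate confirmed: recess diameter 104, centre within 0.6 mm. The strainer sits about 2.1 mm off along tool -x, so I'll compensate for that.

```bash
cat >> h.py <<'E'
YT=-5.3;BT=Rtub(YT);OT=np.array([.632,-.169,.069])
def tgt(z):
    plan(OT+BT@[-.0021,-.0005,z],Rtool_tub(YT),1);st=r.get_state();print("tub mm",BT.T@(st["position"]-OT)*1000,"F",BT.T@st["ft_force"],st["joint_positions"])
E
```

inch_along(rows={"plan":[[0,0.001,-0.03,0,0,0,0],[0,0.001,-0.04,0,0,0,0],[0,0,-0.04,0,0,0,0],[0,0,-0.03,0,0,0,0],[0,0,-0.01,0,0,0,0],[0,0,0,0.03,0,0,0],[0,0,0,0.03,0,0,0],[0,0,0,0.02,0,0,0],[0,0,0,0,0,0,0],[0,0,0,0,0,0,0],[0,0,0,0,0,0,0]]})

```text
time: 15.15
position: [0.5906, -0.165, 0.161]
eef_rot: [[-0.909, 0.092, 0.407], [0.084, 0.996, -0.038], [-0.409, 0.0, -0.913]]
ft_force: [-0.0, 0.9, -0.7]
opening: 0.012
finger_force: 20.0
```

```bash
python3 -c "
from h import *
tgt(.1)"
```

```text
n 1 row [ 0.0016 -0.0007  0.001 ] [0.0087 0.1321 0.0152] | one-shot [ 0.0016 -0.0007  0.001 ] [0.0087 0.1321 0.0152]
  path [ 0.5906 -0.165   0.161 ]
  path [ 0.5895 -0.1656  0.1595]
tub mm [ -0.5258   0.2084 100.9835] F [-0.4125  0.9259 -0.6124] [ -19.4914   22.2827  113.7093   16.047    21.2928 -118.0131]
```

inch_along(rows={"plan":[[0,0.0016,-0.0007,0.005,0,0.13,0],[0,0,0,0.012,0,0,0],[0,0,0,0.012,0,0,0],[0,0,0,0.012,0,0,0],[0,0,0,0.01,0,0,0],[0,0,0,0,0,0,0],[0,0,0,0,0,0,0],[0,0,0,0,0,0,0]]})

```text
time: 16.15
position: [0.6095, -0.1676, 0.1131]
eef_rot: [[-0.91, 0.092, 0.404], [0.085, 0.996, -0.037], [-0.406, 0.0, -0.914]]
ft_force: [0.4, -0.4, -0.8]
opening: 0.0121
finger_force: 20.0
```

```bash
python3 -c "
from h import *
tgt(.05)"
```

```text
n 1 row [-0.0005  0.0002 -0.0005] [ 0.0098 -0.0425 -0.0087] | one-shot [-0.0005  0.0002 -0.0005] [ 0.0098 -0.0425 -0.0087]
  path [ 0.6095 -0.1676  0.1131]
  path [ 0.6098 -0.1674  0.1138]
tub mm [-2.5939 -0.7072 49.4764] F [ 0.0299 -0.349  -0.9333] [ -19.0478   28.367   112.3898   19.5199   16.8161 -121.3391]
```

No contact so far. I'll go on in small steps and watch the force.

inch_along(rows={"plan":[[0,-0.0005,0.0002,0.005,0,0,0],[0,0,0,0.005,0,0,0],[0,0,0,0.004,0,0,0],[0,0,0,0,0,0,0],[0,0,0,0,0,0,0]]})

```text
time: 16.77
position: [0.6155, -0.1679, 0.1]
eef_rot: [[-0.91, 0.092, 0.404], [0.085, 0.996, -0.037], [-0.405, 0.0, -0.914]]
ft_force: [0.6, -0.3, -1.3]
opening: 0.0119
finger_force: 20.0
```

```bash
python3 -c "
from h import *
tgt(.035)"
```

```text
n 1 row [-0.0004 -0.      0.0001] [ 0.0193 -0.0858 -0.0131] | one-shot [-0.0004 -0.      0.0001] [ 0.0193 -0.0858 -0.0131]
  path [ 0.6155 -0.1679  0.1   ]
  path [ 0.6159 -0.168   0.1001]
tub mm [-2.4598 -0.4563 35.0768] F [ 0.049  -0.1957 -1.4635] [ -18.8644   30.0651  111.8411   20.5919   15.7389 -122.3065]
```

inch_along(rows={"plan":[[0,0,0,0.002,0,0,0],[0,0,0,0.002,0,0,0],[0,0,0,0,0,0,0],[0,0,0,0,0,0,0]]})

```text
time: 17.27
position: [0.6172, -0.1681, 0.0964]
eef_rot: [[-0.91, 0.092, 0.404], [0.085, 0.996, -0.037], [-0.405, 0.0, -0.914]]
ft_force: [0.2, 0.5, -0.9]
opening: 0.0117
finger_force: 20.0
```

```bash
python3 -c "
from h import *
tgt(.03)"
```

```text
n 1 row [-0.0003 -0.      0.0011] [ 0.0175 -0.079  -0.0136] | one-shot [-0.0003 -0.      0.0011] [ 0.0175 -0.079  -0.0136]
  path [ 0.6172 -0.1681  0.0964]
  path [ 0.6179 -0.1682  0.0956]
tub mm [-2.4123 -0.4711 31.1206] F [-0.2229  0.5041 -0.8651] [ -18.8233   30.5304  111.6906   20.9478   15.4288 -122.6412]
```

inch_along(rows={"plan":[[0,0,0,0.002,0,0,0],[0,0,0,0.001,0,0,0],[0,0,0,0,0,0,0],[0,0,0,0,0,0,0]]})

```text
time: 17.77
position: [0.6179, -0.1683, 0.095]
eef_rot: [[-0.91, 0.092, 0.404], [0.084, 0.996, -0.037], [-0.406, 0.0, -0.914]]
ft_force: [-11.8, -0.0, 16.4]
opening: 0.0121
finger_force: 20.0
```

```bash
python3 -c "
from h import *
tgt(.028)"
```

```text
n 1 row [-0.0002  0.0001  0.0015] [ 0.0174 -0.0405  0.0072] | one-shot [-0.0002  0.0001  0.0015] [ 0.0174 -0.0405  0.0072]
  path [ 0.6179 -0.1683  0.095 ]
  path [ 0.6187 -0.1683  0.0937]
tub mm [-2.3015 -0.5709 29.472 ] F [-4.0888 -1.0959 19.7355] [ -18.8187   30.7245  111.6352   21.2019   15.266  -122.9161]
```

inch_along(rows={"plan":[[0,0,0,0.0015,0,0,0],[0,0,0,0,0,0,0],[0,0,0,0,0,0,0]]})

```text
time: 18.15
position: [0.6188, -0.1684, 0.0942]
eef_rot: [[-0.91, 0.092, 0.405], [0.084, 0.996, -0.037], [-0.407, 0.0, -0.913]]
ft_force: [-12.9, 2.0, 20.5]
opening: 0.0118
finger_force: 20.0
```

```bash
python3 -c "
from h import *
tgt(.0265)"
```

```text
n 1 row [0.0003 0.0001 0.0019] [0.009  0.0165 0.01  ] | one-shot [0.0003 0.0001 0.0019] [0.009  0.0165 0.01  ]
  path [ 0.6188 -0.1684  0.0942]
  path [ 0.6193 -0.1683  0.0924]
tub mm [-1.7625 -0.5847 28.3929] F [-3.5421  0.7559 24.042 ] [ -18.7986   30.8529  111.5656   21.3454   15.1544 -123.0445]
```

It's seated: firm contact at TCP z ≈ 29 mm, about the height the grip predicts. Now release, retreat along the axis and look.

inch_along(rows={"plan":[[0,0,0,-0.001,0,0,0],[0.045,0,0,0,0,0,0],[0.045,0,0,0,0,0,0],[0.045,0,0,0,0,0,0],[0.045,0,0,0,0,0,0],[0.045,0,0,0,0,0,0]]})

```text
time: 18.9
position: [0.6186, -0.1682, 0.0931]
eef_rot: [[-0.91, 0.092, 0.404], [0.085, 0.996, -0.037], [-0.405, 0.0, -0.914]]
ft_force: [-0.0, -0.4, -0.2]
opening: 0.0447
finger_force: 0.0
```

inch_along(rows={"plan":[[0.045,0,0,-0.01,0,0,0],[0.045,0,0,-0.03,0,0,0],[0.045,0,0,-0.04,0,0,0],[0.045,0.01,0,-0.04,0,0,0],[0.045,0.02,0,-0.02,0,0,0],[0.045,0,0,0,0,0,0],[0.045,0,0,0,0,0,0],[0.045,0,0,0,0,0,0]]})

```text
time: 19.9
position: [0.5353, -0.1605, 0.2087]
eef_rot: [[-0.91, 0.092, 0.404], [0.085, 0.996, -0.037], [-0.405, 0.0, -0.914]]
ft_force: [0.7, -0.6, 0.4]
opening: 0.0453
finger_force: 0.0
```

```bash
python3 - <<'E'
from h import *
s=cam("wrist");save(s["img"],"w7.png");np.save("w7.npy",s["camera_from_world"])
def ont(uv,z):
    o,d=ray(s,uv);o=BT.T@(o-OT);d=BT.T@d;return (o+d*(z-o[2])/d[2])*1000
i=s["img"];g=cv2.cvtColor(i,cv2.COLOR_RGB2GRAY)
# rectify the seat-rim plane (tub z=+4) at 0.5 mm/px, report edges along spokes
def val(x,y,z):
    u=proj(s,OT+BT@(np.array([x,y,z])/1000));return cv2.getRectSubPix(g,(1,1),(float(u[0]),float(u[1])))[0,0]
for a in range(0,360,30):
    c,n=np.cos(np.radians(a)),np.sin(np.radians(a));print(a,[int(val(q*c,q*n,4)) for q in range(34,62,1)])
print("strap cross y=-12..12 at tub z 39:")
for x in(-40,-30,-20,-10,0,10):print(x,[int(val(x,q,39)) for q in range(-12,13)])
E
```

```text
0 [244, 243, 244, 244, 243, 244, 243, 244, 244, 243, 243, 244, 243, 243, 244, 242, 243, 244, 244, 244, 243, 243, 243, 244, 243, 244, 243, 243]
30 [118, 118, 128, 160, 206, 234, 242, 243, 243, 243, 242, 241, 241, 238, 227, 185, 143, 117, 117, 132, 168, 215, 237, 243, 243, 243, 243, 243]
60 [119, 121, 129, 154, 204, 232, 242, 244, 243, 244, 244, 243, 242, 236, 218, 185, 139, 98, 72, 56, 58, 59, 60, 60, 59, 59, 60, 61]
90 [129, 131, 141, 181, 223, 220, 162, 111, 110, 152, 199, 227, 231, 232, 233, 233, 232, 231, 232, 236, 241, 242, 243, 242, 243, 243, 242, 242]
120 [240, 225, 199, 197, 229, 240, 243, 244, 244, 244, 244, 243, 241, 235, 203, 162, 148, 158, 181, 220, 238, 243, 243, 244, 243, 243, 243, 243]
150 [161, 168
[... 1100 characters left out ...]
244, 244, 242, 232, 224, 222, 180, 146, 151, 166, 178]
-30 [237, 229, 227, 236, 241, 240, 234, 235, 241, 243, 244, 244, 245, 243, 243, 243, 240, 230, 223, 226, 198, 186, 182, 179, 170]
-20 [244, 243, 232, 183, 138, 143, 188, 225, 240, 244, 244, 244, 244, 243, 243, 243, 241, 229, 197, 166, 111, 97, 135, 173, 181]
-10 [239, 233, 229, 236, 241, 239, 230, 234, 242, 243, 243, 244, 244, 244, 245, 244, 241, 230, 220, 225, 201, 184, 181, 180, 171]
0 [182, 179, 168, 149, 149, 170, 199, 228, 240, 244, 243, 243, 243, 244, 244, 244, 241, 229, 198, 178, 165, 149, 150, 167, 178]
10 [119, 120, 118, 120, 119, 129, 165, 221, 239, 243, 244, 243, 243, 244, 244, 244, 240, 225, 182, 139, 123, 121, 118, 119, 119]
```

The rim's edge lies at 48–49 mm all round, with an even gap to the recess. The strap is square to the tub axes. At 90° the key shows through the notch: a dark gap at 41–43 mm, then the key. The strainer is home and free, so I'll hand in.

```bash
python3 -c "
from plant import r
print(r.close_job())"
```

```text
the job is handed in; nothing more can be done
None
```

The lid is sprung up and was left open, the strainer is in the well with its notch over the key and let go, and the job was handed in at about 20 s. The hand-in printed no verdict, and I did not look at the lid or the other bench things again after placing the strainer.

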